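# Take the shape of a curved edge with the profile gauge

## Robot

A 6-joint arm with a two-finger parallel gripper is mounted at the origin on a cart in front of the work surface, level with it; the furniture and walls round the work are solid. World frame = base frame: x ahead of the robot, y to its left, z up, the work surface at z = 0. Lengths are in m, angles in degrees, forces in N, time in s.
With the tool pointing down it reaches from about 0.375 to 0.9 m from the base axis. Payload 3.1 kg.
Tool frame: the origin (TCP) lies on the centre line of the jaws, within the pads' length; the fingertips stand 25 mm ahead of it and the grasp point (between the pads) lies 6 mm ahead of it; z points along the fingers, y is the line along which they close (so a half turn about z gives the same grasp; the last joint's range is limited). The gripper opens to 87 mm and grips with 3 to 60 N. Pads are 19 mm wide; open, the fingers measure 117 mm over their backs; the gripper's body (75 mm by 190 mm) begins 51 mm behind the grasp point.
Start: joints at [-78.524, 30.224, 82.088, -0, 67.689, -10.227], TCP at [0.231, -0.581, 0.248] pointing down, gripper open.
Joint ranges: [-176.69, 176.69], [-43.24, 126.21], [12.49, 139.97], [-82, 262], [0, 151.66], [-163.58, 163.58]. Speed limits (degrees/s): [159.86, 159.86, 180, 180, 180, 180].

## Interface

Orientations are given as a 3x3 rotation matrix whose columns are the frame's x, y, z axes.
In Python, from rig import * gives the robot as it stands.
- The arm moves only by the tool step_arm, never from a script. Its argument "steps" is a list of rows, each a list of 7 numbers: the shift along the tool's x, y, z normalised to -1 to 1, where 1 is 0.3 m, then the turn, a rotation vector about the tool's x, y, z normalised to -1 to 1, where 1 is 45 degrees, then the gripper's target within -1 to 1 (shut at 1, half-way at 0, fully open at -1). A call has 1 to 8 rows; each row is the pose to reach, as a shift and turn from the pose commanded when the call began, along the tool's axes at that moment; what a row does not reach only later rows make up. A row lasts 1/12 s, in which the tool goes at most 41.7 mm and 7.16 degrees, less where a joint would pass 70% of its speed; a pose out of reach is approached as far as the arm can. A call with a number of a shift or a turn outside -1 to 1 is refused whole. A call with a gripper value outside its range is refused whole. The fingers move at their own pace and stop on an object; the grip force is fixed at half the most. Time passes only in rows, so rows that repeat a pose let the fingers close. It gives the time, the measured TCP pose, the force, the opening and the grip force at its end, in the units of the state.
- read_state(): the state, without advancing time (a new reading comes with each control period).
- capture(name): name is "side" or "top" or "wrist"; returns a dict with "image" (400x640x3 uint8, red, green, blue), "vertical_fov" (degrees; the focal length in pixels is half the picture's height over the tangent of half this angle, whatever the lens; pixels are square), "cx", "cy" (the principal point, pixels), "k1" (the pictures are not rectified: a ray, as slopes to the right and down, at radius r is drawn at 1 + k1 r^2 times it, then the intrinsics apply), "world_from_camera" (4x4, takes a point from camera to world coordinates); the wrist camera has in their place "T_tool_cam" (4x4, takes a point from camera to tool coordinates, whose origin is the TCP and whose axes are the flange's). Camera axes: x right, y down, z forward; pixel columns grow to the right and rows downward; lengths in m; the calibration is good to about 2 mm. A picture is of the moment at which its call begins: read the wrist's pose just before it. There is no depth.
- hand_in(): hands the job in; it is judged then, once.
The state is a dict: "time_s": time; "joint_positions": joint angles; "qvel": joint speeds; "tau": joint torques, N m; "position": TCP position; "tcp_rot": TCP orientation; "force": force on the tool from outside, world axes, zero at the start; "moment": the same for the moment, N m; "opening": opening from 0.0 (shut) to 1.0 (fully open); "grasp_force": force on a finger pad.
Only numpy, scipy, OpenCV 4.12 (cv2) and the standard library are available. Lean on these libraries where they do the work, as an engineer would, in place of code of your own. Each camera call takes 0.05 s, during which the arm holds its last target. There are 200 camera calls.

## Task

Copy the S-shaped edge of the wooden piece with the profile gauge: work along the row of steel leaves with the closed fingertips and push every leaf from behind, gently, until its front end rests against the curved edge, the whole row from one end to the other. Do not touch or lift the wooden piece or shove it out of place through the leaves, or the copy is false, and leave the things lying around alone.

Things in the scene. Friction and masses are not known exactly. Their poses are not given: they have to be found in the camera images.
- copy_board: fixed plywood board 250 x 230 x 12 mm carrying a profile gauge. Origin: at bench level under the middle of the gauge's frame. +x: the way the leaves are pushed (away from the robot, to the curved piece); y: along the row of leaves. Board: x -85..+165, y -115..+115 mm. Frame: aluminium bridge over the leaves, x -15..+15, y -94..+94 mm, 34 mm above the bench, thumb nuts at its ends 38 mm.
- curved_piece: loose hardwood piece 200 (y) x 95 x 40 mm, 0.5 to 0.75 kg, on the board, its S-shaped edge facing the leaves and robot. Origin: underside, middle of the S edge's mean line; starts at board x +55, y 0, z +12 mm, axes as the board's. S edge: x = 7.5 mm * sin(360 deg * y / 140 mm). Held by friction alone (3 to 7 N): leaves pushed hard against it shove it back.
- hex_key_set: bystander: folding hex key set with a red holder, 28 x 98 x 23 mm, beside the board; origin in the centre of its underside
- pencil: bystander: flat red carpenter's pencil 15 x 143 x 9 mm beside the board; origin in the centre of its underside
- masking_tape: bystander: roll of masking tape, diameter 96 mm, 25 mm high, lying flat beside the board; origin in the centre of its underside
- tape_measure: bystander: yellow and black tape measure 42 x 97 x 66 mm beside the board; origin in the centre of its underside
- leaf_00 (a joint): leaf at board y -51.0 mm. Value: gap (m) from its front end to the S edge of the unmoved piece, 0 = touching. Its rear end, which is pushed, is at board x = -42.6 mm - gap. Steel leaves lie side by side through the frame, pitch 6 mm, leaf_00 at y -51 to leaf_17 at y +51; each slides only along board x.
- leaf_01 (a joint): leaf at board y -45.0 mm. Value: gap (m) from its front end to the S edge of the unmoved piece, 0 = touching. Its rear end, which is pushed, is at board x = -43.8 mm - gap. Each leaf is 92 mm long, 5.3 mm wide, round-ended, and stands from 15 to 29 mm above the bench; behind it is only the flat board.
- leaf_02 (a joint): leaf at board y -39.0 mm. Value: gap (m) from its front end to the S edge of the unmoved piece, 0 = touching. Its rear end, which is pushed, is at board x = -44.4 mm - gap. Each leaf stays where it is left; moving it takes about 1 N. Gaps start at 6 to 34 mm.
- leaf_03 (a joint): leaf at board y -33.0 mm. Value: gap (m) from its front end to the S edge of the unmoved piece, 0 = touching. Its rear end, which is pushed, is at board x = -44.5 mm - gap.
- leaf_04 (a joint): leaf at board y -27.0 mm. Value: gap (m) from its front end to the S edge of the unmoved piece, 0 = touching. Its rear end, which is pushed, is at board x = -44.0 mm - gap.
- leaf_05 (a joint): leaf at board y -21.0 mm. Value: gap (m) from its front end to the S edge of the unmoved piece, 0 = touching. Its rear end, which is pushed, is at board x = -43.1 mm - gap.
- leaf_06 (a joint): leaf at board y -15.0 mm. Value: gap (m) from its front end to the S edge of the unmoved piece, 0 = touching. Its rear end, which is pushed, is at board x = -41.7 mm - gap.
- leaf_07 (a joint): leaf at board y -9.0 mm. Value: gap (m) from its front end to the S edge of the unmoved piece, 0 = touching. Its rear end, which is pushed, is at board x = -39.9 mm - gap.
- leaf_08 (a joint): leaf at board y -3.0 mm. Value: gap (m) from its front end to the S edge of the unmoved piece, 0 = touching. Its rear end, which is pushed, is at board x = -38.0 mm - gap.
- leaf_09 (a joint): leaf at board y +3.0 mm. Value: gap (m) from its front end to the S edge of the unmoved piece, 0 = touching. Its rear end, which is pushed, is at board x = -36.0 mm - gap.
- leaf_10 (a joint): leaf at board y +9.0 mm. Value: gap (m) from its front end to the S edge of the unmoved piece, 0 = touching. Its rear end, which is pushed, is at board x = -34.1 mm - gap.
- leaf_11 (a joint): leaf at board y +15.0 mm. Value: gap (m) from its front end to the S edge of the unmoved piece, 0 = touching. Its rear end, which is pushed, is at board x = -32.3 mm - gap.
- leaf_12 (a joint): leaf at board y +21.0 mm. Value: gap (m) from its front end to the S edge of the unmoved piece, 0 = touching. Its rear end, which is pushed, is at board x = -30.9 mm - gap.
- leaf_13 (a joint): leaf at board y +27.0 mm. Value: gap (m) from its front end to the S edge of the unmoved piece, 0 = touching. Its rear end, which is pushed, is at board x = -30.0 mm - gap.
- leaf_14 (a joint): leaf at board y +33.0 mm. Value: gap (m) from its front end to the S edge of the unmoved piece, 0 = touching. Its rear end, which is pushed, is at board x = -29.5 mm - gap.
- leaf_15 (a joint): leaf at board y +39.0 mm. Value: gap (m) from its front end to the S edge of the unmoved piece, 0 = touching. Its rear end, which is pushed, is at board x = -29.6 mm - gap.
- leaf_16 (a joint): leaf at board y +45.0 mm. Value: gap (m) from its front end to the S edge of the unmoved piece, 0 = touching. Its rear end, which is pushed, is at board x = -30.2 mm - gap.
- leaf_17 (a joint): leaf at board y +51.0 mm. Value: gap (m) from its front end to the S edge of the unmoved piece, 0 = touching. Its rear end, which is pushed, is at board x = -31.4 mm - gap.

How it is judged (in metres and radians):
At the end, for the whole second after the job is handed in: Every one of the eighteen leaves is within 3 mm of the S edge as the piece lay at the start, and the wooden piece lies at rest within 6 mm of where it lay (value of joint each of leaf_00, leaf_01, leaf_02, leaf_03, leaf_04, leaf_05, leaf_06, leaf_07, leaf_08, leaf_09, leaf_10, leaf_11, leaf_12, leaf_13, leaf_14, leaf_15, leaf_16, leaf_17 below 0.003 m and distance of curved_piece from where it was at the start of the episode below 0.006 m and linear speed of curved_piece below 0.01 m/s); the robot touches nothing.
It fails at once if the robot touched the wooden piece itself (contact force between any of the arm, the fingers and curved_piece above 1 N).
It fails at once if the wooden piece was lifted or tipped (height (world z) of curved_piece above 0.022 m or angle between curved_piece's own z axis and vertical above 0.1 rad).
It fails at once if a thing lying around was moved (distance of any of hex_key_set, pencil, masking_tape, tape_measure from where it was at the start of the episode above 0.02 m).
It also fails if it takes over 61 s, if anything falls off the work surface, if the arm or the gripper's body presses on something with over 40 N, if the wrist force passes 120 N, or if a joint passes its speed limit or range.

## Working session

There is one attempt and no reset: what is moved stays moved. The work goes in short steps, Python scripts to look and compute and a tool call to move; the robot and the scene stay as the last step left them, time stands still between calls to the robot, and variables do not carry over. Pictures are saved under pics/ and viewed, at most 10 in all, crops included, and the job is handed in when it is done.

Besides the shell and the picture viewer there is one more tool, called after "Request:" by a JSON object that holds its "op" and its "data", one argument or row to a line. step_arm: Moves the arm, as the interface text tells. Scaled input: -1 to 1 covers 0.3 m each way for a shift and 45 degrees each way for a turn. Its arguments: {"type":"object","properties":{"steps":{"type":"array"}},"required":["steps"]}

```bash
mkdir -p pics; python3 - <<'E'
from rig import *
import cv2,numpy as np,pickle
s=read_state();print({k:np.round(v,3).tolist() for k,v in s.items()})
for n in("top","side"):
    c=capture(n);cv2.imwrite(f"pics/{n}0.png",c["image"][:,:,::-1]);pickle.dump(c,open(f"{n}0.pkl","wb"))
    print({k:np.round(v,4).tolist() for k,v in c.items() if k!="image"})
E
```

```text
{'time_s': 0.0, 'joint_positions': [-78.524, 30.281, 82.157, -0.001, 67.689, -10.227], 'qvel': [-0.024, -0.067, 0.145, 0.104, -0.045, -0.021], 'tau': [0.0, -44.004, -17.659, 0.063, 0.058, -0.0], 'position': [0.231, -0.58, 0.247], 'tcp_rot': [[0.929, 0.37, -0.0], [0.37, -0.929, 0.002], [0.0, -0.002, -1.0]], 'force': [-0.653, -0.56, -0.407], 'moment': [0.033, 0.004, 0.029], 'grasp_force': 0.0, 'opening': 0.999}
{'vertical_fov': 42.089, 'cx': 315.0412, 'cy': 191.509, 'k1': -0.1353, 'world_from_camera': [[0.0072, -0.982, 0.189, 0.4193], [-0.9999, -0.0099, -0.0136, 0.0452], [0.0152, -0.1889, -0.9819, 1.1965], [0.0, 0.0, 0.0, 1.0]]}
{'vertical_fov': 52.3533, 'cx': 315.3647, 'cy': 207.5134, 'k1': -0.0736, 'world_from_camera': [[-0.9947, -0.0315, 0.0978, 0.5629], [-0.1014, 0.4546, -0.8849, 0.8945], [-0.0166, -0.8901, -0.4554, 0.4779], [0.0, 0.0, 0.0, 1.0]]}
```

View pics/top0.png

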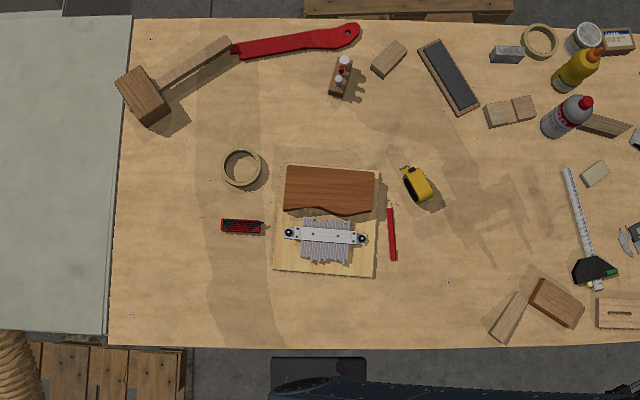

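View pics/side0.png

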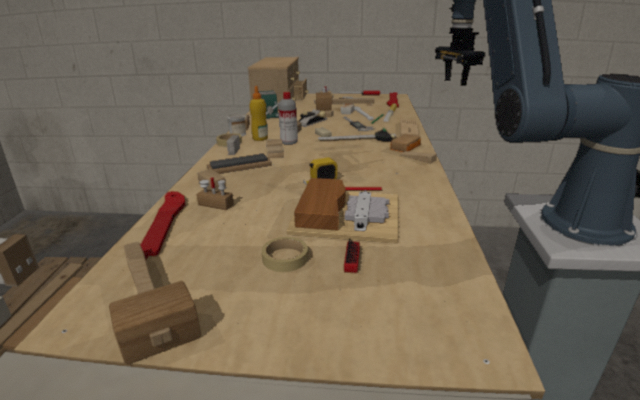

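The top view shows the board in the middle: nuts near (289,232) and (362,239), rear board edge (273,270)–(374,278), wood piece above. I'll compute a rough board pose from these and make a zoomed crop.

```bash
cat >h.py <<'E'
import numpy as np,cv2
def K(c):
    f=200/np.tan(np.radians(c["vertical_fov"]/2));return f,np.array([[f,0,c["cx"]],[0,f,c["cy"]],[0,0,1]])
def pix2w(c,uv,z,T=None):
    T=c["world_from_camera"] if T is None else T; T=np.array(T)
    f,_=K(c);out=[]
    for (u,v),zz in zip(uv,np.broadcast_to(z,len(uv))):
        d=np.array([(u-c["cx"])/f,(v-c["cy"])/f]);s=d.copy()
        for _ in range(20): s=d/(1+c["k1"]*(s@s))
        r=T[:3,:3]@[*s,1]; out.append(T[:3,3]+r*(zz-T[2,3])/r[2])
    return np.array(out)
def w2pix(c,P,T=None):
    T=c["world_from_camera"] if T is None else T; T=np.array(T)
    q=(np.asarray(P)-T[:3,3])@T[:3,:3]; s=q[:,:2]/q[:,2:]
    f,_=K(c);s=s*(1+c["k1"]*(s**2).sum(1,keepdims=True));return s*f+[c["cx"],c["cy"]]
E
python3 - <<'E'
import pickle,cv2,numpy as np
from h import *
c=pickle.load(open("top0.pkl","rb"))
P=pix2w(c,[(289,232),(362,239),(273,270),(374,278),(325.5,235.5)],[.038,.038,.012,.012,.038]);print(P.round(4))
d=P[0]-P[1];print(np.linalg.norm(d),np.degrees(np.arctan2(-d[0],d[1])))
d=P[2]-P[3];print(np.linalg.norm(d),np.degrees(np.arctan2(-d[0],d[1])))
im=c["image"][155:285,262:392,::-1];cv2.imwrite("pics/topz.png",cv2.resize(im,None,fx=4.6,fy=4.6,interpolation=cv2.INTER_CUBIC))
E
```

```text
[[ 0.5494  0.0868  0.038 ]
 [ 0.5351 -0.0767  0.038 ]
 [ 0.4656  0.1226  0.012 ]
 [ 0.4491 -0.1061  0.012 ]
 [ 0.5423  0.0051  0.038 ]]
0.1641308584265362 -5.020808443538866
0.22932767780275706 -4.105391240397148
```

View pics/topz.png

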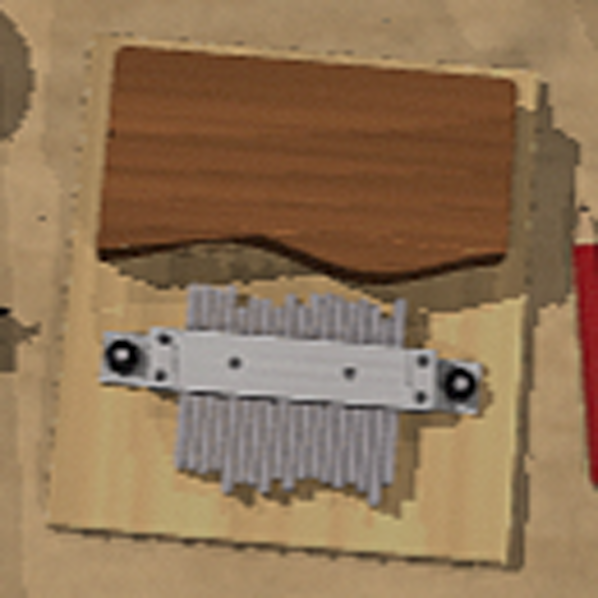

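The zoomed view confirms the pose: board yaw about -4.5°, gauge centre near (0.542, 0.005), leaf rear ends ragged at crop rows 465–500. I'm moving over there with the gripper closed.

Request:
{"op": "step_arm", "data": {
  "steps": [
    [0.73,-0.75,0,0,0,0.58,1],
    [0.73,-0.75,0,0,0,0.58,1],
    [0.73,-0.75,0,0,0,0.58,1],
    [0.73,-0.75,0,0,0,0.58,1],
    [0.73,-0.75,0,0,0,0.58,1],
    [0.73,-0.75,0,0,0,0.58,1],
    [0.73,-0.75,0,0,0,0.58,1],
    [0.73,-0.75,0,0,0,0.58,1]
  ]
}}

```text
time_s: 0.77
position: [0.3513, -0.2857, 0.2471]
tcp_rot: [[0.997, -0.075, -0.001], [-0.075, -0.997, 0.004], [-0.002, -0.004, -1.0]]
force: [0.2, 1.0, -0.0]
opening: 0.479
grasp_force: 0.0
```

```bash
python3 - <<'E'
from rig import *
import numpy as np
s=read_state();print(s["time_s"],s["position"],np.round(s["tcp_rot"],3).tolist(),s["opening"])
c=capture("wrist");print(np.round(c["T_tool_cam"],4).tolist(),c["vertical_fov"],c["cx"],c["cy"],c["k1"])
print("shift",(np.array(s["tcp_rot"]).T@(np.array([.44,0,.2])-s["position"])/.3).round(3))
E
```

```text
0.7667 [ 0.35132278 -0.28568146  0.247079  ] [[0.997, -0.075, -0.001], [-0.075, -0.997, 0.004], [-0.002, -0.004, -1.0]] 0.4791060229765035
[[0.0003, -0.9524, -0.3049, 0.0834], [1.0, 0.0004, -0.0002, 0.0016], [0.0003, -0.3049, 0.9524, -0.1373], [0.0, 0.0, 0.0, 1.0]] 66.64246022410869 319.2764502754651 204.28308945025626 -0.053345568157939685
shift [ 0.224 -0.971  0.16 ]
```

Request:
{"op": "step_arm", "data": {
  "steps": [
    [0.32,-0.97,0.16,0,0,0,1],
    [0.32,-0.97,0.16,0,0,0,1],
    [0.32,-0.97,0.16,0,0,0,1],
    [0.32,-0.97,0.16,0,0,0,1],
    [0.32,-0.97,0.16,0,0,0,1],
    [0.32,-0.97,0.16,0,0,0,1],
    [0.32,-0.97,0.16,0,0,0,1],
    [0.32,-0.97,0.16,0,0,0,1]
  ]
}}

```text
time_s: 1.48
position: [0.4701, -0.0041, 0.1987]
tcp_rot: [[0.997, -0.074, -0.001], [-0.074, -0.997, 0.001], [-0.001, -0.001, -1.0]]
force: [0.6, -0.4, -0.8]
opening: 0.004
grasp_force: 0.0
```

Request:
{"op": "step_arm", "data": {
  "steps": [
    [0,0,0,0,0,0,1],
    [0,0,0,0,0,0,1],
    [0,0,0,0,0,0,1]
  ]
}}

```text
time_s: 1.73
position: [0.4692, -0.0085, 0.1994]
tcp_rot: [[0.997, -0.077, -0.001], [-0.077, -0.997, -0.0], [-0.001, 0.0, -1.0]]
force: [0.7, -0.8, 0.2]
opening: 0.004
grasp_force: 0.0
```

```bash
python3 - <<'E'
from rig import *
import numpy as np,cv2,pickle
s=read_state();print(s["time_s"],s["position"],np.round(s["tcp_rot"],3).tolist(),s["opening"])
c=capture("wrist");T=np.eye(4);T[:3,:3]=s["tcp_rot"];T[:3,3]=s["position"]
c["world_from_camera"]=T@np.array(c["T_tool_cam"]);pickle.dump(c,open("w0.pkl","wb"))
cv2.imwrite("pics/w0.png",cv2.resize(c["image"][:,:,::-1],(800,500)))
E
```

```text
1.7333 [ 0.46921575 -0.0084813   0.19942959] [[0.997, -0.077, -0.001], [-0.077, -0.997, -0.0], [-0.001, 0.0, -1.0]] 0.003812738460139799
```

View pics/w0.png

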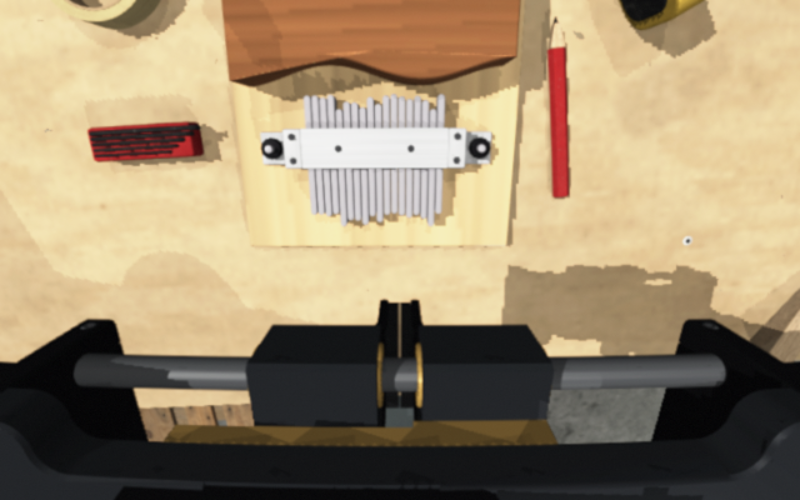

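The wrist view shows nuts at (272,148) and (480,148), rear board corners at (250,245) and (510,244), closed tips about 18 mm wide at (400,305), all at 800-px scale. I'll fit the board pose and plan the pushes.

```bash
python3 - <<'E'
import pickle,cv2,numpy as np
from h import *
from scipy.optimize import least_squares
w=pickle.load(open("w0.pkl","rb"));t=pickle.load(open("top0.pkl","rb"))
ow=np.array([(272,148),(480,148),(250,245),(510,244)])/1.25
ot=np.array([(123,357),(459,385),(50,527),(517,567)])/4.6+[262,155]
def B(p,L): 
    c,s=np.cos(p[2]),np.sin(p[2]);L=np.array(L);return np.c_[p[0]+c*L[:,0]-s*L[:,1],p[1]+s*L[:,0]+c*L[:,1],L[:,2]]
def M(n):return [(0,n,.038),(0,-n,.038),(-.085,.115,.012),(-.085,-.115,.012)]
def fit(l):
    r=least_squares(lambda p:np.concatenate([(w2pix(c,B(p,M(p[3])))-o).ravel() for c,o in l]),[.542,.005,-.08,.083])
    print(r.x.round(4),np.degrees(r.x[2]).round(2),r.fun.round(1));return r.x
fit([(w,ow)]);fit([(t,ot)]);p=fit([(w,ow),(t,ot)])
pickle.dump(p,open("board.pkl","wb"))
im=cv2.resize(w["image"][:,:,::-1],None,fx=3,fy=3,interpolation=cv2.INTER_CUBIC).copy()
ys=np.linspace(-.1,.1,81)
S=lambda y:.0075*np.sin(2*np.pi*y/.14)
yl=np.arange(18)*.006-.051
L=[(.055+S(y),y,.052) for y in ys]
for q in w2pix(w,B(p,L)):cv2.circle(im,tuple((q*3+1).astype(int)),1,(0,255,0),-1)
for q in w2pix(w,B(p,[(-.015,y,.029) for y in yl])):cv2.circle(im,tuple((q*3+1).astype(int)),2,(0,0,255),-1)
for q in w2pix(w,B(p,[(-.037+S(y),y,.029) for y in yl])):cv2.circle(im,tuple((q*3+1).astype(int)),2,(255,0,0),-1)
cv2.imwrite("pics/w0z.png",im[60:620,500:1290])
E
```

```text
[ 0.5443  0.0019 -0.0745  0.0793] -4.27 [ 0.1 -0.1  0.1 -0.8  1.   0.2 -1.3  0.6]
[ 0.5421  0.0038 -0.0697  0.082 ] -3.99 [ 0.8  0.1  0.8 -0.3 -0.7  0.5 -0.9 -0.3]
[ 0.5439  0.0022 -0.0735  0.0797] -4.21 [-0.6  0.4  0.3 -0.4  0.9  0.7 -1.5  0.9  2.5 -0.7  0.5 -1.  -0.1 -0.5
 -0.4 -1. ]
```

View pics/w0z.png

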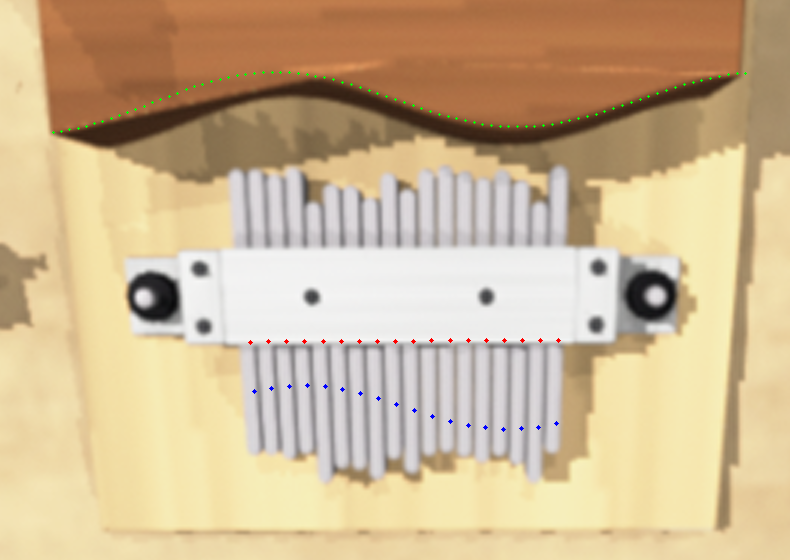

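The model overlay matches the leaves and the S edge to about 1–2 mm, and no leaf rear end reaches behind board x = -65 mm. Next I plan nine pair-pushes with the tip face turned to the local tangent.

```bash
cat >plan.py <<'E'
import numpy as np,pickle
p=pickle.load(open("board.pkl","rb"));k=2*np.pi/.14
Z=.043
def pose(y,xf=None,over=0.):   # TCP xyz, yaw with face touching at xf (default: seated leaf)
    phi=-np.arctan(.0075*k*np.cos(k*y)); x=(-.037+.0075*np.sin(k*y)+over if xf is None else xf)
    b=np.array([x,y])-.0095*np.array([np.cos(phi),np.sin(phi)])
    c,s=np.cos(p[2]),np.sin(p[2])
    return np.array([p[0]+c*b[0]-s*b[1],p[1]+s*b[0]+c*b[1],Z]),phi+p[2]
def rel(A,B):   # row numbers from pose A to pose B
    d=B[0]-A[0];c,s=np.cos(A[1]),np.sin(A[1])
    return np.round([(c*d[0]+s*d[1])/.3,(s*d[0]-c*d[1])/.3,-d[2]/.3,-np.degrees(B[1]-A[1])/45],3)
E
python3 - <<'E'
from rig import *
from plan import *
s=read_state();R=np.array(s["tcp_rot"]);cur=(np.array(s["position"]),np.arctan2(R[1,0],R[0,0]))
ys=np.arange(9)*.012-.048
a=pose(ys[0],-.072);print(a,"hop",rel(cur,a))
for i,y in enumerate(ys):
    A=pose(y,-.072);print(i,"push0",rel(A,pose(y)),"next",rel(pose(y),pose(ys[i+1],-.072)) if i<8 else "","retr",rel(pose(y),A),np.degrees(A[1]).round(1))
E
```

```text
(array([ 0.45915143, -0.04137629,  0.043     ]), np.float64(0.10982869667754358)) hop [-0.025  0.111  0.522 -0.239]
0 push0 [ 0.094  0.017 -0.    -0.   ] next [-0.086 -0.062 -0.     0.214] retr [-0.094 -0.017 -0.    -0.   ] 6.3
1 push0 [ 0.092  0.001 -0.    -0.   ] next [-0.091 -0.047 -0.     0.221] retr [-0.092 -0.001 -0.    -0.   ] -3.3
2 push0 [ 0.093 -0.015 -0.    -0.   ] next [-0.1   -0.028 -0.     0.157] retr [-0.093  0.015 -0.    -0.   ] -13.3
3 push0 [ 0.1   -0.029 -0.    -0.   ] next [-0.111 -0.011 -0.     0.055] retr [-0.1    0.029 -0.    -0.   ] -20.3
4 push0 [ 0.111 -0.037 -0.    -0.   ] next [-0.123  0.001 -0.    -0.055] retr [-0.111  0.037 -0.    -0.   ] -22.8
5 push0 [ 0.124 -0.036 -0.    -0.   ] next [-0.135  0.001 -0.    -0.157] retr [-0.124  0.036 -0.    -0.   ] -20.3
6 push0 [ 0.137 -0.022 -0.    -0.   ] next [-0.143 -0.012 -0.    -0.221] retr [-0.137  0.022 -0.    -0.   ] -13.3
7 push0 [ 0.142  0.002 -0.    -0.   ] next [-0.141 -0.037 -0.    -0.214] retr [-0.142 -0.002 -0.    -0.   ] -3.3
8 push0 [ 0.135  0.025 -0.    -0.   ] next  retr [-0.135 -0.025 -0.    -0.   ] 6.3
```

Request:
{"op": "step_arm", "data": {
  "steps": [
    [-0.025,0.111,0.1,0,0,-0.239,1],
    [-0.025,0.111,0.2,0,0,-0.239,1],
    [-0.025,0.111,0.3,0,0,-0.239,1],
    [-0.025,0.111,0.4,0,0,-0.239,1],
    [-0.025,0.111,0.48,0,0,-0.239,1],
    [-0.025,0.111,0.522,0,0,-0.239,1],
    [-0.025,0.111,0.522,0,0,-0.239,1],
    [-0.025,0.111,0.522,0,0,-0.239,1]
  ]
}}

```text
time_s: 2.45
position: [0.459, -0.0417, 0.0427]
tcp_rot: [[0.994, 0.108, -0.001], [0.108, -0.994, 0.0], [-0.001, -0.0, -1.0]]
force: [0.9, -0.2, 0.5]
opening: 0.002
grasp_force: 0.0
```

Request:
{"op": "step_arm", "data": {
  "steps": [
    [0,0,0,0,0,0,1],
    [0,0,0,0,0,0,1],
    [0,0,0,0,0,0,1]
  ]
}}

```text
time_s: 2.7
position: [0.4602, -0.0409, 0.0441]
tcp_rot: [[0.994, 0.11, 0.003], [0.11, -0.994, -0.001], [0.002, 0.001, -1.0]]
force: [-0.4, 0.1, -0.3]
opening: 0.005
grasp_force: 0.0
```

```bash
python3 - <<'E'
from rig import *
from plan import *
s=read_state();R=np.array(s["tcp_rot"]);cur=(np.array(s["position"]),np.arctan2(R[1,0],R[0,0]))
print(cur,s["force"],"err",rel(cur,pose(-.048,-.072)),"push",rel(cur,pose(-.048)))
E
```

```text
(array([ 0.46017388, -0.04092736,  0.04414372]), np.float64(0.11063483054161767)) [-0.41148274  0.14568479 -0.34363489] err [-0.004  0.001  0.004  0.001] push [0.091 0.019 0.004 0.001]
```

Request:
{"op": "step_arm", "data": {
  "steps": [
    [0.02,0.004,0,0,0,0,1],
    [0.035,0.006,0,0,0,0,1],
    [0.05,0.009,0,0,0,0,1],
    [0.065,0.012,0,0,0,0,1],
    [0.074,0.013,0,0,0,0,1],
    [0.08,0.0145,0,0,0,0,1],
    [0.08,0.0145,0,0,0,0,1],
    [0.08,0.0145,0,0,0,0,1]
  ]
}}

```text
time_s: 3.37
position: [0.4836, -0.042, 0.0429]
tcp_rot: [[0.994, 0.111, -0.0], [0.111, -0.994, 0.0], [-0.0, -0.0, -1.0]]
force: [-2.5, 0.3, 1.6]
opening: 0.008
grasp_force: 1.1
```

Request:
{"op": "step_arm", "data": {
  "steps": [
    [0.0035,0.0006,0,0,0,0,1],
    [0.0035,0.0006,0,0,0,0,1],
    [0.0035,0.0006,0,0,0,0,1]
  ]
}}

```text
time_s: 3.62
position: [0.4844, -0.0421, 0.0428]
tcp_rot: [[0.994, 0.111, -0.001], [0.111, -0.994, 0.0], [-0.001, -0.0, -1.0]]
force: [-2.8, 0.1, 0.9]
opening: 0.006
grasp_force: 1.5
```

Request:
{"op": "step_arm", "data": {
  "steps": [
    [0.0035,0.0006,0,0,0,0,1],
    [0.0035,0.0006,0,0,0,0,1],
    [0.0035,0.0006,0,0,0,0,1]
  ]
}}

```text
time_s: 3.87
position: [0.4858, -0.0422, 0.0429]
tcp_rot: [[0.994, 0.111, -0.0], [0.111, -0.994, 0.0], [-0.0, -0.0, -1.0]]
force: [-2.8, 0.1, 1.9]
opening: 0.003
grasp_force: 1.5
```

Request:
{"op": "step_arm", "data": {
  "steps": [
    [0.0035,0.0006,0,0,0,0,1],
    [0.0035,0.0006,0,0,0,0,1],
    [0.0035,0.0006,0,0,0,0,1]
  ]
}}

```text
time_s: 4.12
position: [0.4871, -0.0423, 0.0429]
tcp_rot: [[0.994, 0.111, 0.0], [0.111, -0.994, 0.0], [0.0, -0.0, -1.0]]
force: [-2.5, -0.3, 1.5]
opening: 0.006
grasp_force: 1.4
```

Request:
{"op": "step_arm", "data": {
  "steps": [
    [0.0035,0.0006,0,0,0,0,1],
    [0.0035,0.0006,0,0,0,0,1],
    [0.0035,0.0006,0,0,0,0,1]
  ]
}}

```text
time_s: 4.37
position: [0.4878, -0.0423, 0.0429]
tcp_rot: [[0.994, 0.111, -0.0], [0.111, -0.994, 0.0], [-0.0, -0.0, -1.0]]
force: [-4.1, 0.2, 1.3]
opening: 0.0
grasp_force: 1.8
```

Request:
{"op": "step_arm", "data": {
  "steps": [
    [0.003,0.0005,0,0,0,0,1],
    [0.003,0.0005,0,0,0,0,1],
    [0.003,0.0005,0,0,0,0,1]
  ]
}}

```text
time_s: 4.62
position: [0.4881, -0.0423, 0.0429]
tcp_rot: [[0.994, 0.111, -0.002], [0.111, -0.994, 0.0], [-0.002, -0.001, -1.0]]
force: [-5.2, -0.6, 3.1]
opening: 0.005
grasp_force: 2.7
```

```bash
python3 - <<'E'
from rig import *
from plan import *
s=read_state();print(s["position"],s["force"],pose(-.048)[0])
E
```

```text
[ 0.48808808 -0.04227307  0.04287626] [-5.15831719 -0.61733103  3.1462989 ] [ 0.48781449 -0.04348741  0.043     ]
```

Request:
{"op": "step_arm", "data": {
  "steps": [
    [-0.05,-0.009,0,0,0,0,1],
    [-0.097,-0.0175,0,0,0,0,1],
    [-0.097,-0.0175,0,0,0,0,1],
    [-0.089,-0.062,0,0,0,0.214,1],
    [-0.089,-0.062,0,0,0,0.214,1],
    [-0.089,-0.062,0,0,0,0.214,1],
    [-0.089,-0.062,0,0,0,0.214,1]
  ]
}}

```text
time_s: 5.2
position: [0.4626, -0.0274, 0.0431]
tcp_rot: [[0.998, -0.056, 0.004], [-0.056, -0.998, -0.001], [0.004, 0.001, -1.0]]
force: [-0.1, 0.3, -0.1]
opening: 0.004
grasp_force: 0.0
```

Request:
{"op": "step_arm", "data": {
  "steps": [
    [0.02,0,0,0,0,0,1],
    [0.035,0,0,0,0,0,1],
    [0.05,0,0,0,0,0,1],
    [0.065,0.001,0,0,0,0,1],
    [0.078,0.001,0,0,0,0,1],
    [0.086,0.001,0,0,0,0,1],
    [0.088,0.001,0,0,0,0,1],
    [0.088,0.001,0,0,0,0,1]
  ]
}}

```text
time_s: 5.87
position: [0.4868, -0.0288, 0.0429]
tcp_rot: [[0.998, -0.057, 0.0], [-0.057, -0.998, -0.0], [0.0, 0.0, -1.0]]
force: [-1.1, -0.5, 0.9]
opening: 0.003
grasp_force: 0.8
```

Request:
{"op": "step_arm", "data": {
  "steps": [
    [0.003,0,0,0,0,0,1],
    [0.004,0,0,0,0,0,1],
    [0.004,0,0,0,0,0,1]
  ]
}}

```text
time_s: 6.12
position: [0.487, -0.0287, 0.0429]
tcp_rot: [[0.998, -0.057, -0.002], [-0.057, -0.998, 0.0], [-0.002, -0.0, -1.0]]
force: [-3.3, -2.5, 1.9]
opening: 0.004
grasp_force: 1.9
```

Request:
{"op": "step_arm", "data": {
  "steps": [
    [0.003,0,0,0,0,0,1],
    [0.003,0,0,0,0,0,1],
    [0.003,0,0,0,0,0,1]
  ]
}}

```text
time_s: 6.37
position: [0.4873, -0.0286, 0.0428]
tcp_rot: [[0.998, -0.057, -0.003], [-0.057, -0.998, 0.001], [-0.003, -0.0, -1.0]]
force: [-4.6, -2.2, 2.3]
opening: 0.006
grasp_force: 2.7
```

```bash
python3 - <<'E'
from rig import *
from plan import *
s=read_state();print(s["position"],s["force"],pose(-.036))
E
```

```text
[ 0.48728977 -0.02863152  0.04280914] [-4.59721423 -2.19776901  2.28823307] (array([ 0.48742509, -0.0298333 ,  0.043     ]), np.float64(-0.05841992986023438))
```

Request:
{"op": "step_arm", "data": {
  "steps": [
    [-0.05,0,0,0,0,0,1],
    [-0.095,0,0,0,0,0,1],
    [-0.095,0,0,0,0,0,1],
    [-0.094,-0.045,0,0,0,0.221,1],
    [-0.094,-0.045,0,0,0,0.221,1],
    [-0.094,-0.045,0,0,0,0.221,1],
    [-0.094,-0.045,0,0,0,0.221,1]
  ]
}}

```text
time_s: 6.95
position: [0.4631, -0.0139, 0.0431]
tcp_rot: [[0.974, -0.227, 0.003], [-0.227, -0.974, -0.001], [0.003, -0.0, -1.0]]
force: [-0.8, 0.6, -0.8]
opening: 0.005
grasp_force: 0.0
```

Request:
{"op": "step_arm", "data": {
  "steps": [
    [0.02,-0.003,0,0,0,0,1],
    [0.035,-0.006,0,0,0,0,1],
    [0.05,-0.008,0,0,0,0,1],
    [0.065,-0.011,0,0,0,0,1],
    [0.078,-0.013,0,0,0,0,1],
    [0.086,-0.014,0,0,0,0,1],
    [0.089,-0.015,0,0,0,0,1],
    [0.089,-0.015,0,0,0,0,1]
  ]
}}

```text
time_s: 7.62
position: [0.4884, -0.0156, 0.0429]
tcp_rot: [[0.974, -0.228, -0.0], [-0.228, -0.974, -0.0], [-0.0, 0.0, -1.0]]
force: [-1.3, -2.4, -0.4]
opening: 0.007
grasp_force: 1.3
```

Request:
{"op": "step_arm", "data": {
  "steps": [
    [0.003,0,0,0,0,0,1],
    [0.004,0,0,0,0,0,1],
    [0.004,0,0,0,0,0,1]
  ]
}}

```text
time_s: 7.87
position: [0.4885, -0.0156, 0.0428]
tcp_rot: [[0.974, -0.229, -0.002], [-0.229, -0.974, 0.0], [-0.002, 0.0, -1.0]]
force: [-3.8, -2.7, 1.1]
opening: 0.01
grasp_force: 2.2
```

Request:
{"op": "step_arm", "data": {
  "steps": [
    [0.003,0,0,0,0,0,1],
    [0.003,0,0,0,0,0,1],
    [0.003,0,0,0,0,0,1]
  ]
}}

```text
time_s: 8.12
position: [0.4888, -0.0156, 0.0428]
tcp_rot: [[0.974, -0.228, -0.004], [-0.228, -0.974, 0.001], [-0.004, 0.0, -1.0]]
force: [-4.4, -3.0, 2.6]
opening: 0.003
grasp_force: 3.0
```

```bash
python3 - <<'E'
from rig import *
from plan import *
s=read_state();print(s["position"],s["force"],pose(-.024))
E
```

```text
[ 0.4887507  -0.01561772  0.0428088 ] [-4.35891872 -3.01412681  2.57175981] (array([ 0.48942976, -0.01630418,  0.043     ]), np.float64(-0.23169167736387744))
```

Request:
{"op": "step_arm", "data": {
  "steps": [
    [-0.05,0.008,0,0,0,0,1],
    [-0.096,0.015,0,0,0,0,1],
    [-0.096,0.015,0,0,0,0,1],
    [-0.103,-0.027,0,0,0,0.157,1],
    [-0.103,-0.027,0,0,0,0.157,1],
    [-0.103,-0.027,0,0,0,0.157,1],
    [-0.103,-0.027,0,0,0,0.157,1]
  ]
}}

```text
time_s: 8.7
position: [0.4636, -0.0013, 0.0431]
tcp_rot: [[0.939, -0.344, 0.002], [-0.344, -0.939, -0.0], [0.002, -0.0, -1.0]]
force: [0.3, -0.4, -0.1]
opening: 0.003
grasp_force: 0.0
```

Request:
{"op": "step_arm", "data": {
  "steps": [
    [0.025,-0.007,0,0,0,0,1],
    [0.04,-0.012,0,0,0,0,1],
    [0.055,-0.016,0,0,0,0,1],
    [0.07,-0.02,0,0,0,0,1],
    [0.085,-0.025,0,0,0,0,1],
    [0.092,-0.027,0,0,0,0,1],
    [0.096,-0.029,0,0,0,0,1],
    [0.096,-0.029,0,0,0,0,1]
  ]
}}

```text
time_s: 9.37
position: [0.492, -0.0031, 0.0429]
tcp_rot: [[0.938, -0.346, -0.001], [-0.346, -0.938, -0.0], [-0.001, 0.0, -1.0]]
force: [-2.7, -3.7, 1.3]
opening: 0.007
grasp_force: 2.6
```

Request:
{"op": "step_arm", "data": {
  "steps": [
    [0.003,0,0,0,0,0,1],
    [0.004,0,0,0,0,0,1],
    [0.004,0,0,0,0,0,1]
  ]
}}

```text
time_s: 9.62
position: [0.4921, -0.0031, 0.0429]
tcp_rot: [[0.938, -0.346, -0.003], [-0.346, -0.938, 0.0], [-0.002, 0.001, -1.0]]
force: [-3.9, -2.8, 1.7]
opening: 0.006
grasp_force: 3.1
```

Request:
{"op": "step_arm", "data": {
  "steps": [
    [0.003,0,0,0,0,0,1],
    [0.003,0,0,0,0,0,1],
    [0.003,0,0,0,0,0,1]
  ]
}}

```text
time_s: 9.87
position: [0.4923, -0.0032, 0.0428]
tcp_rot: [[0.938, -0.346, -0.004], [-0.346, -0.938, 0.001], [-0.004, 0.001, -1.0]]
force: [-4.8, -2.6, 2.6]
opening: 0.01
grasp_force: 3.5
```

```bash
python3 - <<'E'
from rig import *
from plan import *
s=read_state();print(s["position"],s["force"],pose(-.012))
E
```

```text
[ 0.49226199 -0.00316762  0.04279762] [-4.83042424 -2.58038191  2.64952945] (array([ 0.49339937, -0.00342016,  0.043     ]), np.float64(-0.354811795988591))
```

Request:
{"op": "step_arm", "data": {
  "steps": [
    [-0.05,0.015,0,0,0,0,1],
    [-0.103,0.029,0,0,0,0,1],
    [-0.103,0.029,0,0,0,0,1],
    [-0.114,-0.011,0,0,0,0.055,1],
    [-0.114,-0.011,0,0,0,0.055,1],
    [-0.114,-0.011,0,0,0,0.055,1],
    [-0.114,-0.011,0,0,0,0.055,1]
  ]
}}

```text
time_s: 10.45
position: [0.4646, 0.0112, 0.043]
tcp_rot: [[0.923, -0.386, 0.002], [-0.386, -0.923, -0.0], [0.002, -0.001, -1.0]]
force: [-0.0, 0.1, -0.1]
opening: 0.003
grasp_force: 0.0
```

Request:
{"op": "step_arm", "data": {
  "steps": [
    [0.03,-0.01,0,0,0,0,1],
    [0.048,-0.016,0,0,0,0,1],
    [0.063,-0.021,0,0,0,0,1],
    [0.078,-0.026,0,0,0,0,1],
    [0.093,-0.031,0,0,0,0,1],
    [0.102,-0.034,0,0,0,0,1],
    [0.107,-0.036,0,0,0,0,1],
    [0.107,-0.036,0,0,0,0,1]
  ]
}}

```text
time_s: 11.12
position: [0.4967, 0.0088, 0.0428]
tcp_rot: [[0.922, -0.387, -0.001], [-0.387, -0.922, -0.0], [-0.001, 0.001, -1.0]]
force: [-2.6, -2.8, 1.5]
opening: 0.008
grasp_force: 2.2
```

Request:
{"op": "step_arm", "data": {
  "steps": [
    [0.003,0,0,0,0,0,1],
    [0.004,0,0,0,0,0,1],
    [0.004,0,0,0,0,0,1]
  ]
}}

```text
time_s: 11.37
position: [0.4968, 0.0087, 0.0428]
tcp_rot: [[0.922, -0.387, -0.003], [-0.387, -0.922, 0.001], [-0.003, 0.001, -1.0]]
force: [-4.7, -2.3, 2.3]
opening: 0.006
grasp_force: 2.8
```

Request:
{"op": "step_arm", "data": {
  "steps": [
    [0.003,0,0,0,0,0,1],
    [0.003,0,0,0,0,0,1],
    [0.003,0,0,0,0,0,1]
  ]
}}

```text
time_s: 11.62
position: [0.4969, 0.0087, 0.0428]
tcp_rot: [[0.922, -0.387, -0.004], [-0.387, -0.922, 0.001], [-0.004, 0.001, -1.0]]
force: [-5.5, -0.8, 2.7]
opening: 0.004
grasp_force: 3.2
```

```bash
python3 - <<'E'
from rig import *
from plan import *
s=read_state();print(s["position"],s["force"],pose(0))
E
```

```text
[0.49688125 0.00866087 0.04281413] [-5.50371799 -0.79759185  2.74817017] (array([0.49826873, 0.00864821, 0.043     ]), np.float64(-0.39820720917486185))
```

Request:
{"op": "step_arm", "data": {
  "steps": [
    [-0.055,0.018,0,0,0,0,1],
    [-0.114,0.037,0,0,0,0,1],
    [-0.114,0.037,0,0,0,0,1],
    [-0.126,0.001,0,0,0,-0.055,1],
    [-0.126,0.001,0,0,0,-0.055,1],
    [-0.126,0.001,0,0,0,-0.055,1],
    [-0.126,0.001,0,0,0,-0.055,1]
  ]
}}

```text
time_s: 12.2
position: [0.4657, 0.0222, 0.0431]
tcp_rot: [[0.938, -0.347, 0.003], [-0.347, -0.938, -0.0], [0.003, -0.001, -1.0]]
force: [0.2, 0.8, 0.5]
opening: 0.008
grasp_force: 0.0
```

Request:
{"op": "step_arm", "data": {
  "steps": [
    [0.03,-0.009,0,0,0,0,1],
    [0.05,-0.015,0,0,0,0,1],
    [0.07,-0.02,0,0,0,0,1],
    [0.088,-0.026,0,0,0,0,1],
    [0.104,-0.031,0,0,0,0,1],
    [0.114,-0.034,0,0,0,0,1],
    [0.12,-0.036,0,0,0,0,1],
    [0.12,-0.036,0,0,0,0,1]
  ]
}}

```text
time_s: 12.87
position: [0.5014, 0.0199, 0.0428]
tcp_rot: [[0.938, -0.347, -0.001], [-0.347, -0.938, -0.0], [-0.001, 0.0, -1.0]]
force: [-2.2, -1.9, -0.3]
opening: 0.005
grasp_force: 2.5
```

Request:
{"op": "step_arm", "data": {
  "steps": [
    [0.003,0,0,0,0,0,1],
    [0.004,0,0,0,0,0,1],
    [0.004,0,0,0,0,0,1]
  ]
}}

```text
time_s: 13.12
position: [0.5015, 0.0198, 0.0428]
tcp_rot: [[0.938, -0.347, -0.002], [-0.347, -0.938, 0.0], [-0.002, 0.001, -1.0]]
force: [-3.4, -2.8, 1.0]
opening: 0.001
grasp_force: 3.1
```

Request:
{"op": "step_arm", "data": {
  "steps": [
    [0.003,0,0,0,0,0,1],
    [0.003,0,0,0,0,0,1],
    [0.003,0,0,0,0,0,1]
  ]
}}

```text
time_s: 13.37
position: [0.5016, 0.0198, 0.0428]
tcp_rot: [[0.938, -0.347, -0.004], [-0.347, -0.938, 0.001], [-0.004, 0.001, -1.0]]
force: [-5.0, -2.0, 0.9]
opening: 0.004
grasp_force: 3.5
```

```bash
python3 - <<'E'
from rig import *
from plan import *
s=read_state();print(s["position"],s["force"],pose(.012))
E
```

```text
[0.50156358 0.01978612 0.04280293] [-5.04908711 -2.04666714  0.86263385] (array([0.50283497, 0.01994988, 0.043     ]), np.float64(-0.354811795988591))
```

Push 6: same pattern.

Request:
{"op": "step_arm", "data": {
  "steps": [
    [-0.065,0.018,0,0,0,0,1],
    [-0.127,0.036,0,0,0,0,1],
    [-0.127,0.036,0,0,0,0,1],
    [-0.138,0.001,0,0,0,-0.157,1],
    [-0.138,0.001,0,0,0,-0.157,1],
    [-0.138,0.001,0,0,0,-0.157,1],
    [-0.138,0.001,0,0,0,-0.157,1]
  ]
}}

```text
time_s: 13.95
position: [0.4662, 0.0333, 0.0431]
tcp_rot: [[0.973, -0.231, 0.003], [-0.231, -0.973, -0.0], [0.003, -0.0, -1.0]]
force: [-0.1, 0.2, -1.0]
opening: 0.006
grasp_force: 0.0
```

Request:
{"op": "step_arm", "data": {
  "steps": [
    [0.035,-0.006,0,0,0,0,1],
    [0.055,-0.009,0,0,0,0,1],
    [0.075,-0.012,0,0,0,0,1],
    [0.095,-0.015,0,0,0,0,1],
    [0.115,-0.018,0,0,0,0,1],
    [0.127,-0.02,0,0,0,0,1],
    [0.133,-0.022,0,0,0,0,1],
    [0.133,-0.022,0,0,0,0,1]
  ]
}}

```text
time_s: 14.62
position: [0.505, 0.0305, 0.0428]
tcp_rot: [[0.974, -0.228, -0.0], [-0.228, -0.974, -0.0], [-0.0, 0.0, -1.0]]
force: [-1.7, -1.4, -0.3]
opening: 0.007
grasp_force: 1.9
```

Request:
{"op": "step_arm", "data": {
  "steps": [
    [0.003,0,0,0,0,0,1],
    [0.004,0,0,0,0,0,1],
    [0.004,0,0,0,0,0,1]
  ]
}}

```text
time_s: 14.87
position: [0.5051, 0.0305, 0.0428]
tcp_rot: [[0.974, -0.229, -0.002], [-0.229, -0.974, 0.0], [-0.002, 0.0, -1.0]]
force: [-4.0, -2.0, 0.2]
opening: 0.005
grasp_force: 2.7
```

Request:
{"op": "step_arm", "data": {
  "steps": [
    [0.003,0,0,0,0,0,1],
    [0.003,0,0,0,0,0,1],
    [0.003,0,0,0,0,0,1]
  ]
}}

```text
time_s: 15.12
position: [0.5053, 0.0305, 0.0428]
tcp_rot: [[0.974, -0.229, -0.004], [-0.229, -0.974, 0.0], [-0.004, 0.0, -1.0]]
force: [-5.1, -1.2, 1.1]
opening: 0.007
grasp_force: 3.4
```

```bash
python3 - <<'E'
from rig import *
from plan import *
s=read_state();print(s["position"],s["force"],pose(.024))
E
```

```text
[0.50525605 0.0304767  0.04278914] [-5.06585461 -1.18589939  1.0898434 ] (array([0.5061288, 0.0305959, 0.043    ]), np.float64(-0.23169167736387744))
```

Pushes 7 and 8.

Request:
{"op": "step_arm", "data": {
  "steps": [
    [-0.07,0.011,0,0,0,0,1],
    [-0.14,0.022,0,0,0,0,1],
    [-0.14,0.022,0,0,0,0,1],
    [-0.146,-0.012,0,0,0,-0.221,1],
    [-0.146,-0.012,0,0,0,-0.221,1],
    [-0.146,-0.012,0,0,0,-0.221,1],
    [-0.146,-0.012,0,0,0,-0.221,1]
  ]
}}

```text
time_s: 15.7
position: [0.4673, 0.0437, 0.0433]
tcp_rot: [[0.998, -0.059, 0.004], [-0.059, -0.998, -0.0], [0.004, 0.0, -1.0]]
force: [0.5, -0.1, 0.1]
opening: 0.004
grasp_force: 0.0
```

Request:
{"op": "step_arm", "data": {
  "steps": [
    [0.035,0,0,0,0,0,1],
    [0.055,0.001,0,0,0,0,1],
    [0.075,0.001,0,0,0,0,1],
    [0.095,0.001,0,0,0,0,1],
    [0.115,0.002,0,0,0,0,1],
    [0.131,0.002,0,0,0,0,1],
    [0.138,0.002,0,0,0,0,1],
    [0.138,0.002,0,0,0,0,1]
  ]
}}

```text
time_s: 16.37
position: [0.507, 0.0407, 0.0429]
tcp_rot: [[0.998, -0.057, 0.001], [-0.057, -0.998, -0.0], [0.001, 0.0, -1.0]]
force: [-0.5, -0.5, -0.7]
opening: 0.001
grasp_force: 0.2
```

Request:
{"op": "step_arm", "data": {
  "steps": [
    [0.003,0,0,0,0,0,1],
    [0.004,0,0,0,0,0,1],
    [0.004,0,0,0,0,0,1]
  ]
}}

```text
time_s: 16.62
position: [0.507, 0.0408, 0.0429]
tcp_rot: [[0.998, -0.057, -0.001], [-0.057, -0.998, 0.0], [-0.001, 0.0, -1.0]]
force: [-1.9, -1.2, -0.0]
opening: 0.003
grasp_force: 1.0
```

Request:
{"op": "step_arm", "data": {
  "steps": [
    [0.003,0,0,0,0,0,1],
    [0.003,0,0,0,0,0,1],
    [0.003,0,0,0,0,0,1]
  ]
}}

```text
time_s: 16.87
position: [0.5073, 0.0408, 0.0428]
tcp_rot: [[0.998, -0.057, -0.003], [-0.057, -0.998, 0.0], [-0.003, -0.0, -1.0]]
force: [-3.7, -1.7, 2.1]
opening: 0.01
grasp_force: 2.1
```

Request:
{"op": "step_arm", "data": {
  "steps": [
    [-0.07,0,0,0,0,0,1],
    [-0.145,-0.002,0,0,0,0,1],
    [-0.145,-0.002,0,0,0,0,1],
    [-0.144,-0.037,0,0,0,-0.214,1],
    [-0.144,-0.037,0,0,0,-0.214,1],
    [-0.144,-0.037,0,0,0,-0.214,1],
    [-0.144,-0.037,0,0,0,-0.214,1]
  ]
}}

```text
time_s: 17.45
position: [0.4678, 0.0542, 0.0431]
tcp_rot: [[0.994, 0.109, 0.003], [0.109, -0.994, -0.0], [0.003, 0.001, -1.0]]
force: [0.0, -0.4, 0.1]
opening: -0.001
grasp_force: 0.0
```

Request:
{"op": "step_arm", "data": {
  "steps": [
    [0.035,0.006,0,0,0,0,1],
    [0.055,0.01,0,0,0,0,1],
    [0.075,0.014,0,0,0,0,1],
    [0.095,0.017,0,0,0,0,1],
    [0.11,0.02,0,0,0,0,1],
    [0.125,0.023,0,0,0,0,1],
    [0.131,0.024,0,0,0,0,1],
    [0.131,0.024,0,0,0,0,1]
  ]
}}

```text
time_s: 18.12
position: [0.5067, 0.0513, 0.0429]
tcp_rot: [[0.994, 0.111, 0.001], [0.111, -0.994, -0.0], [0.001, 0.0, -1.0]]
force: [-0.2, -0.9, 0.1]
opening: 0.005
grasp_force: 0.2
```

Request:
{"op": "step_arm", "data": {
  "steps": [
    [0.003,0,0,0,0,0,1],
    [0.004,0,0,0,0,0,1],
    [0.004,0,0,0,0,0,1]
  ]
}}

```text
time_s: 18.37
position: [0.5068, 0.0515, 0.0429]
tcp_rot: [[0.994, 0.111, -0.001], [0.111, -0.994, -0.0], [-0.001, 0.0, -1.0]]
force: [-1.6, -1.1, -0.3]
opening: 0.002
grasp_force: 1.0
```

Request:
{"op": "step_arm", "data": {
  "steps": [
    [0.003,0,0,0,0,0,1],
    [0.003,0,0,0,0,0,1],
    [0.003,0,0,0,0,0,1]
  ]
}}

```text
time_s: 18.62
position: [0.5073, 0.0517, 0.0429]
tcp_rot: [[0.994, 0.111, -0.001], [0.111, -0.994, 0.0], [-0.001, -0.0, -1.0]]
force: [-2.6, -2.0, -0.4]
opening: 0.003
grasp_force: 1.6
```

```bash
python3 - <<'E'
from rig import *
from plan import *
s=read_state();print(s["position"],s["force"],pose(.036),pose(.048))
E
```

```text
[0.50730245 0.05170771 0.04285073] [-2.61086914 -1.96712438 -0.3948445 ] (array([0.50765819, 0.0408715 , 0.043     ]), np.float64(-0.05841992986023438)) (array([0.50735085, 0.05133371, 0.043     ]), np.float64(0.10982869667754358))
```

Request:
{"op": "step_arm", "data": {
  "steps": [
    [0.002,0,0,0,0,0,1],
    [0.004,0,0,0,0,0,1],
    [0.004,0,0,0,0,0,1],
    [0.004,0,0,0,0,0,1]
  ]
}}

```text
time_s: 18.95
position: [0.5077, 0.0519, 0.0428]
tcp_rot: [[0.994, 0.111, -0.003], [0.111, -0.994, 0.0], [-0.003, -0.001, -1.0]]
force: [-4.6, -2.0, 2.7]
opening: 0.004
grasp_force: 2.4
```

Request:
{"op": "step_arm", "data": {
  "steps": [
    [-0.07,-0.012,0,0,0,0,1],
    [-0.14,-0.026,0,0,0,0,1],
    [-0.14,-0.026,-0.1,0,0,0.1,1],
    [-0.14,0.05,-0.25,0,0,0.25,1],
    [-0.14,0.1,-0.35,0,0,0.25,1],
    [-0.14,0.15,-0.4,0,0,0.25,1],
    [-0.14,0.15,-0.4,0,0,0.25,1],
    [-0.14,0.15,-0.4,0,0,0.25,1]
  ]
}}

```text
time_s: 19.62
position: [0.4746, 0.0018, 0.1643]
tcp_rot: [[0.996, -0.087, 0.006], [-0.087, -0.996, -0.001], [0.006, 0.0, -1.0]]
force: [-1.3, -0.2, -0.2]
opening: 0.007
grasp_force: 0.0
```

Request:
{"op": "step_arm", "data": {
  "steps": [
    [0,0,0,0,0,0,1],
    [0,0,0,0,0,0,1],
    [0,0,0,0,0,0,1]
  ]
}}

```text
time_s: 19.87
position: [0.4715, 0.0034, 0.1617]
tcp_rot: [[0.996, -0.084, -0.003], [-0.084, -0.996, 0.001], [-0.003, -0.001, -1.0]]
force: [1.2, 0.0, -0.6]
opening: 0.01
grasp_force: 0.0
```

```bash
python3 - <<'E'
from rig import *
from h import *
import pickle
s=read_state();print(s["time_s"],s["position"])
w=capture("wrist");T=np.eye(4);T[:3,:3]=s["tcp_rot"];T[:3,3]=s["position"]
w["world_from_camera"]=T@np.array(w["T_tool_cam"]);pickle.dump(w,open("w1.pkl","wb"))
p=pickle.load(open("board.pkl","rb"))
def B(L):
    c,s=np.cos(p[2]),np.sin(p[2]);L=np.array(L);return np.c_[p[0]+c*L[:,0]-s*L[:,1],p[1]+s*L[:,0]+c*L[:,1],L[:,2]]
S=lambda y:.0075*np.sin(2*np.pi*y/.14)
im=cv2.resize(w["image"][:,:,::-1],None,fx=4,fy=4,interpolation=cv2.INTER_CUBIC).copy()
o=w2pix(w,B([(0,0,.03)]))[0]*4
for y in np.arange(18)*.006-.051:
    for x,col in((-.037+S(y),(255,0,0)),(-.04+S(y),(0,0,255))):
        q=w2pix(w,B([(x,y,.029)]))[0]*4+1.5;cv2.circle(im,tuple(q.astype(int)),2,col,-1)
for y in np.linspace(-.1,.1,81):
    q=w2pix(w,B([(.055+S(y),y,.052)]))[0]*4+1.5;cv2.circle(im,tuple(q.astype(int)),1,(0,255,0),-1)
x,y=o.astype(int);y0=max(0,y-300);x0=max(0,x-350);cv2.imwrite("pics/w1z.png",im[y0:y0+560,x0:x0+720]);print(x,y)
E
```

```text
19.8667 [0.47152639 0.00335138 0.16167939]
1247 482
```

View pics/w1z.png

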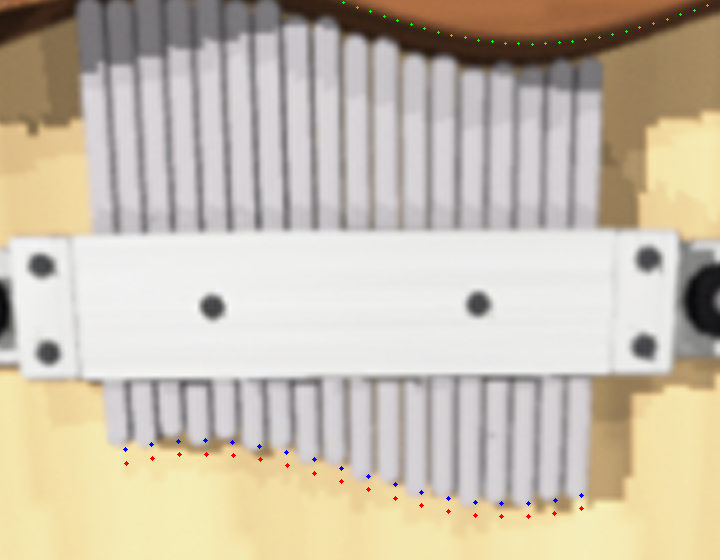

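The overlay shows all eighteen rear ends on the seated profile (blue dots, crop rows 440–505) within about 1.5 mm. The front ends lie against the dark edge face, and the piece is on its model line. The tool is clear, so I'm handing in.

```bash
python3 -c "
from rig import *
print(hand_in())"
```

```text
the job is handed in; nothing more can be done
None
```

I pushed all eighteen leaves up to the S edge and handed the job in at about 20 s. The last camera check put every leaf within about 1.5 mm of its seated position and showed no visible shift of the wooden piece, but the hand-in returned no verdict.

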